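# Put the dapping set back in its tray

### The arm

A 7-joint arm with a two-finger parallel gripper is mounted at the origin on the work surface. World frame = base frame: x ahead of the robot, y to its left, z up, the work surface at z = 0. Lengths are in m, angles in rad, forces in N, time in s.
With the tool pointing down it reaches from about 0.4 to 0.875 m from the base axis. Payload 19.3 kg.
Tool frame: the origin (TCP) lies between the finger pads; the fingertips stand 17 mm ahead of it and the grasp point (between the pads) lies 2 mm behind it (bot.tips_ahead is the z of the fingertips in the tool frame, in m); z points along the fingers, y is the direction in which the jaws open and shut (so a half turn about z gives the same grasp; the last joint's range is limited). The gripper opens to 85 mm and grips with 20 to 120 N. Pads are 22 mm wide; open, the fingers measure 114 mm over their backs; the gripper's body (76 mm by 85 mm) begins 54 mm behind the grasp point. The pads swing forward as they close: fully open they stand 13 mm farther back than shut.
Start: joints at [1.269, 0.521, -0.036, 1.599, 0.021, 1.021, -0.113], TCP at [0.144, -0.608, 0.248] pointing down, gripper open.
Joint ranges: [-2.91, 2.91], [-0.3, 2.13], [-1.5, 1.42], [0.17, 2.43], [-1.26, 4.41], [0.16, 1.93], [-2.52, 2.52]. Speed limits (rad/s): [1.89, 1.89, 2.39, 2.39, 3.01, 3.01, 3.01].

### API

Orientations are given as [roll, pitch, yaw] about the fixed x, y, z axes, in that order (R = Rz(yaw) Ry(pitch) Rx(roll)).
In Python, from workcell import telemetry, cams, job, bot gives the robot as it stands.
- The arm moves only by the tool arm_command, never from a script. Its argument "deltas" is a list of rows, each a list of 7 numbers: the opening, from -1 (shut) to 1 (fully open), so that 0 is half open, then the shift along the tool's x, y, z normalised to -1 to 1, where 1 is 150 mm, then the turn, a rotation vector about the tool's x, y, z normalised to -1 to 1, where 1 is 45 degrees. In form: [[hand, tx, ty, tz, rx, ry, rz], ...]. A call has 1 to 8 rows; each row is the pose to reach, as a shift and turn from the pose commanded when the call began, along the tool's axes at that moment; what a row does not reach only later rows make up. A row lasts 1/8 s, in which the tool goes at most 62.5 mm and 10.7 degrees, less where a joint would pass 70% of its speed; a pose out of reach is approached as far as the arm can. A call with a number of a shift or a turn outside -1 to 1 is refused whole. A call with a gripper value outside its range is refused whole. The fingers move at their own pace and stop on an object; "newtons" is the grip in N (left out, the last holds). Time passes only in rows, so rows that repeat a pose let the fingers close. It gives the time, the measured TCP pose, the force and the opening at its end, in the units of the state.
- telemetry.observe(): the state, without advancing time (a new reading comes with each control period).
- cams.grab_frame(name): name is "scene" or "top" or "wrist"; returns the picture (400x640x3 uint8, blue, green, red); there is no depth.
- cams.get_calibration(name): a dict with "fx", "fy", "cx", "cy" (pixels), "k1" (the pictures are not rectified: a ray, as slopes to the right and down, at radius r is drawn at 1 + k1 r^2 times it, then the intrinsics apply), "R" (3x3) and "t" (3): a world point X has camera coordinates R X + t. Camera axes: x right, y down, z forward; pixel columns grow to the right and rows downward; lengths in m; the calibration is good to about 2 mm. A picture is of the moment at which its call begins: read the wrist's pose just before it. get_calibration takes no time and is no camera call; for the wrist camera it gives the pose at the moment of the call.
- job.job_done(): hands the job in, once; it reports no verdict.
The state is a dict: "clock": time; "qpos": joint angles; "qd": joint speeds; "joint_efforts": joint torques, N m; "position": TCP position; "tool_rot": TCP orientation; "force": force on the tool from outside, world axes, zero at the start; "moment": the same for the moment, N m; "grip_width": finger opening in m.
Only numpy, scipy, OpenCV 4.12 (cv2) and the standard library are available. Lean on these libraries where they do the work, as an engineer would, in place of code of your own. Each camera call takes 0.05 s, during which the arm holds its last target.

### The job

The doming job is finished, so put the dapping set back into its dark wooden tray. Lay the three ball-headed punches across the tray's two pegged rails, bridging the gap, one in each space between the pegs and in order of size: the biggest ball next to the tray's open well, the smallest at the other end, all the balls on the side of the brass pull. Stand the dimpled dapping block in the well with its hollows up, and leave the two flat-faced punches and the plain bench block where they lie.

Things in the scene. Friction and masses are not known exactly. Their poses are not given: they have to be found in the camera images.
- tray: Fixed dark tray, 170 (x) x 260 (y) mm, 24 high. Origin: underside centre. Brass knob pull on the +x wall. Two rails along y at x = -32 and +32, 8 thick, flat tops at z = 30; 8 mm pegs 14 high on them at y = -28, 21, 70, 119 leave spaces centred on y = -3.5 (large), 45.5 (medium), 94.5 (small). Lay punches with origin at x = 23, ball to +x. Well: 158 x 84, centre y = -82, floor z = 6.
- punch_large: Large dapping punch, steel: ball 32 mm across on a straight square shank 14 mm thick, 135 mm long overall, 0.30 kg. Origin on the shank's axis near the balance point, 36 mm behind the ball's centre; x along the shank towards the ball. On the bench it rests on ball and tail edge: origin 13.3 mm up, shank sloping down to the tail by 4.4 degrees; flats up and sideways, so it does not roll.
- punch_medium: Medium dapping punch, steel: ball 23 mm across on a straight square shank 12 mm thick, 119 mm long overall, 0.15 kg. Origin on the shank's axis near the balance point, 36 mm behind the ball's centre; x along the shank towards the ball. On the bench it rests on ball and tail edge: origin 9.7 mm up, shank sloping down to the tail by 2.9 degrees; flats up and sideways, so it does not roll.
- punch_small: Small dapping punch, steel: ball 16 mm across on a straight square shank 9 mm thick, 106 mm long overall, 0.07 kg. Origin on the shank's axis near the balance point, 36 mm behind the ball's centre; x along the shank towards the ball. On the bench it rests on ball and tail edge: origin 6.7 mm up, shank sloping down to the tail by 2.1 degrees; flats up and sideways, so it does not roll.
- dapping_block: Dapping block: solid steel block 50 x 50 mm and 38 mm high with four round hollows of different size in its top; 0.7 kg. Origin: centre of its underside; z up; x and y square to its sides.
- flat_round: Look-alike, not part of the set: steel punch with a square shank 12 mm thick and a round FLAT-faced head 28 mm across (a 9 mm thick disc, not a ball), 115 mm long. Origin on the shank's axis 50 mm behind the flat face; x towards the head. Stays where it lies (within 30 mm).
- flat_square: Look-alike, not part of the set: steel punch with a square shank 11 mm thick and a square FLAT-faced head 24 mm wide, 11 mm thick, 112 mm long. Origin on the shank's axis 48 mm behind the flat face; x towards the head. Stays where it lies (within 30 mm).
- bench_block: Look-alike, not part of the set: plain steel bench block, 60 x 60 mm, 22 mm high, smooth flat top without hollows. Origin: centre of its underside. Stays where it lies (within 30 mm).
There are look-alikes about, which are no part of the job. Leave any pink look-alike of the punch_small alone.

How it is judged:
At the end, for the whole second after the job is handed in: Punches level (0.1 rad) on both rails, each in its own space (15 mm; 0.4 rad), large next to the well, then medium, small; origins 4 to 40 mm to the pull side of the rails' midline. Block flat in the well, hollows up (20 mm along y, 55 along x). Look-alikes moved under 30 mm. All at rest (y of punch_large in the frame of tray between -0.0185 and 0.0115 m and x of punch_large in the frame of tray between 0.004 and 0.04 m and z of punch_large in the frame of tray between 0.033 and 0.041 m and angle between punch_large's own x axis and vertical between 1.47 and 1.67 rad and angle between the x axis of each of punch_large, punch_medium, punch_small and the x axis of tray, either way round below 0.4 rad and contact force between each of punch_large, punch_medium, punch_small and tray above 0.2 N and linear speed of each of punch_large, punch_medium, punch_small, dapping_block below 0.02 m/s and y of punch_medium in the frame of tray between 0.0305 and 0.0605 m and x of punch_medium in the frame of tray between 0.004 and 0.04 m and z of punch_medium in the frame of tray between 0.032 and 0.04 m and angle between punch_medium's own x axis and vertical between 1.47 and 1.67 rad and y of punch_small in the frame of tray between 0.0795 and 0.1095 m and x of punch_small in the frame of tray between 0.004 and 0.04 m and z of punch_small in the frame of tray between 0.0305 and 0.0385 m and angle between punch_small's own x axis and vertical between 1.47 and 1.67 rad and y of dapping_block in the frame of tray between -0.102 and -0.062 m and x of dapping_block in the frame of tray between -0.055 and 0.055 m and z of dapping_block in the frame of tray below 0.01 m and angle between dapping_block's own z axis and vertical below 0.06 rad and distance of each of flat_round, flat_square, bench_block from where it was at the start of the episode below 0.03 m); the robot touches nothing.
It fails at once if a flat-faced punch or the plain bench block is moved (distance of any of flat_round, flat_square, bench_block from where it was at the start of the episode above 0.03 m).
It also fails if it takes over 112 s, if anything falls off the work surface, if the arm or the gripper's body presses on something with over 40 N, if the wrist force passes 120 N, or if a joint passes its speed limit or range.

## Working session

There is one attempt and no reset: what is moved stays moved. The work goes in short steps, Python scripts to look and compute and a tool call to move; the robot and the scene stay as the last step left them, time stands still between calls to the robot, and variables do not carry over. Pictures are saved under pics/ and viewed, and the job is handed in when it is done.

Besides the shell and the picture viewer there is one more tool, called after "Request:" by a JSON object that holds its "name" and its "arguments", one argument or row to a line. arm_command: Moves the arm, as the interface text tells. Its arguments: {"type":"object","properties":{"deltas":{"type":"array","items":{"type":"array","items":{"type":"number"}}},"newtons":{"type":"number"}},"required":["deltas"]}

```bash
ls; mkdir -p pics
python3 - <<'E'
from workcell import telemetry,cams,job,bot
import cv2
s=telemetry.observe();print(s)
for n in("scene","top","wrist"):
    c=cams.get_calibration(n);print(n,c)
    cv2.imwrite(f"pics/{n}0.png",cams.grab_frame(n))
print(bot.tips_ahead)
E
```

```text
pics
{'clock': 0.0, 'qpos': array([ 1.26880544,  0.52200907, -0.03628151,  1.60001073,  0.02121782,
        1.02107302, -0.11276943]), 'qd': array([-8.37419509e-06,  2.34676015e-05, -2.32850725e-03,  4.08987819e-04,
       -4.47504491e-05, -1.43608623e-04,  1.11514424e-04]), 'joint_efforts': array([ 1.49383754e-04, -9.27131367e+01,  1.97991706e+00, -3.69933307e+01,
        1.78651797e-02,  8.23347014e-03,  5.99324903e-05]), 'position': array([ 0.14343924, -0.6079963 ,  0.24772834]), 'tool_rot': array([-3.14048358e+00,  1.16776873e-04,  2.31781131e-01]), 'force': array([-0.57783065,  0.61123761, -0.21983254]), 'moment': array([-0.06309875,  0.02568304, -0.01408304]), 'grip_width': 0.08529186094126695}
scene {'fx': 477.3879955823335, 'fy': 477.3879955823335, 'cx': 319.98712982494243, 'cy': 201.29898390633747, 'k1': -0.003393670660439498, 'R': array([[ 0.55030218,  0.83495271,  0.00463556],
       [ 0.4990604 , -0.32446054, -0.80353225],
       [-0.66940737,  0.44449897, -0.59524317]]), 't': array([-0.24055265, -0.21513777,  1.63309569])}
top {'fx': 410.2559299258687, 'fy': 410.2559299258687, 'cx': 317.2310288748617, 'cy': 198.2661626557656, 'k1': -0.10205739537930364, 'R': array([[-0.02508666, -0.99968337, -0.00195215],
       [-0.98417327,  0.02504001, -0.17543081],
       [ 0.17542415, -0.00247972, -0.98448983]]), 't': array([-0.02223686,  0.48966125,  1.1972339 ])}
wrist {'fx': 333.76243316846814, 'fy': 333.76243316846814, 'cx': 318.3111289870869, 'cy': 199.90744465972492, 'k1': -0.0029191158669380356, 'R': array([[ 0.23111467, -0.97292527, -0.00155577],
       [-0.91840907, -0.21869176,  0.32969485],
       [-0.32110868, -0.07476848, -0.94408627]]), 't': array([-0.62455613, -0.04413377,  0.38120932])}
0.017
```

View pics/top0.png

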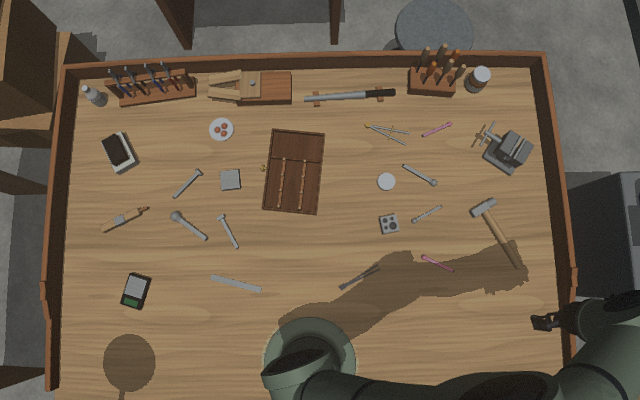

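View pics/scene0.png

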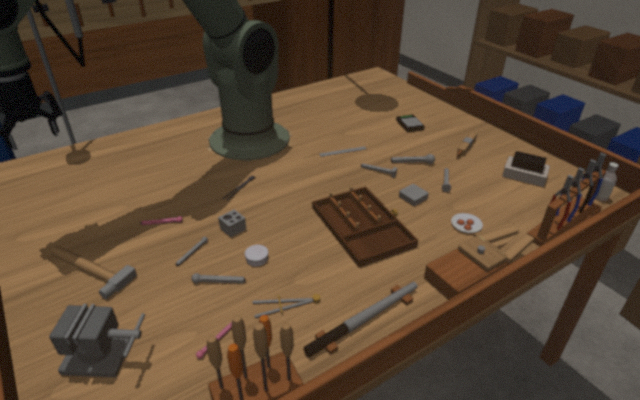

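View pics/wrist0.png

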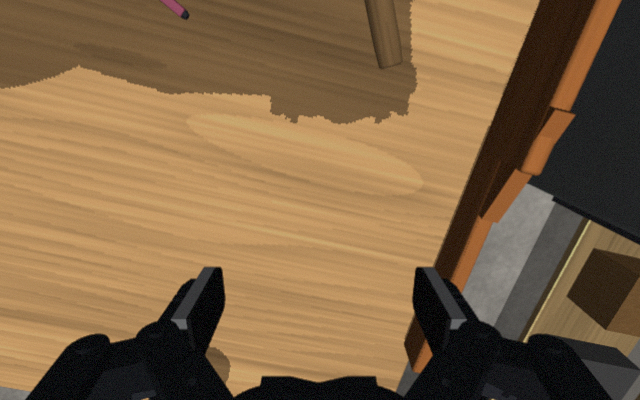

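Run:
```python
import cv2
im=cv2.imread("pics/top0.png")
cv2.imwrite("pics/zl.png",cv2.resize(im[150:260,150:340],None,fx=4.2,fy=4.2,interpolation=cv2.INTER_CUBIC))
cv2.imwrite("pics/zr.png",cv2.resize(im[110:280,330:520],None,fx=3.5,fy=3.5,interpolation=cv2.INTER_CUBIC))
im=cv2.imread("pics/scene0.png")
cv2.imwrite("pics/zs.png",cv2.resize(im[130:290,130:480],None,fx=2.2,fy=2.2,interpolation=cv2.INTER_CUBIC))
```

```text
(no output)
```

View pics/zl.png

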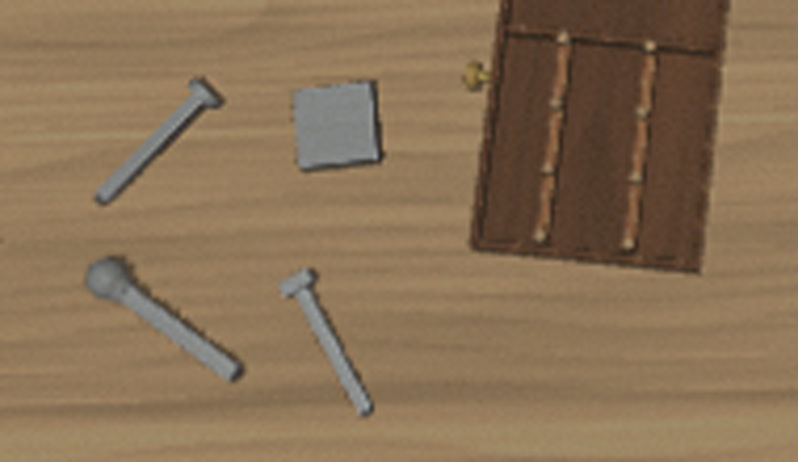

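View pics/zr.png

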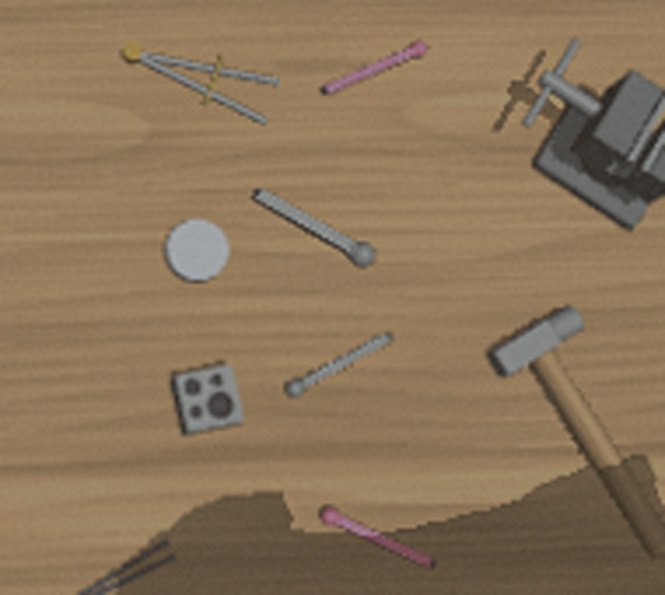

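View pics/zs.png

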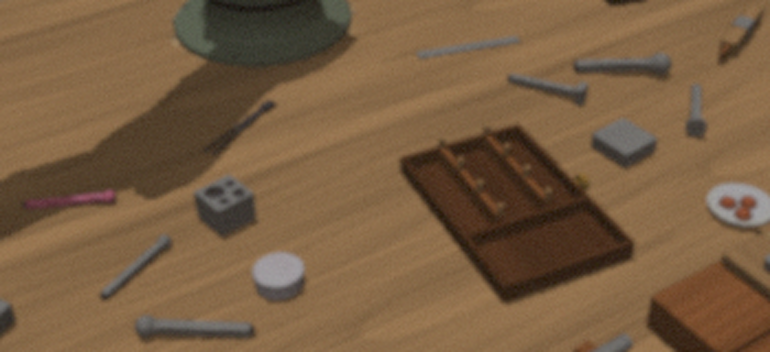

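```bash
cat > h.py <<'E'
import numpy as np, cv2
from scipy.spatial.transform import Rotation as Ro
def undist(c,uv):
    K=np.array([[c['fx'],0,c['cx']],[0,c['fy'],c['cy']],[0,0,1.]])
    return cv2.undistortPoints(np.array(uv,float).reshape(-1,1,2),K,np.array([c['k1'],0,0,0.])).reshape(-1,2)
def cast(c,uv,z):
    s=undist(c,uv); d=np.c_[s,np.ones(len(s))]@c['R']; o=-c['R'].T@c['t']
    return o+d*((z-o[2])/d[:,2])[:,None]
def proj(c,X):
    K=np.array([[c['fx'],0,c['cx']],[0,c['fy'],c['cy']],[0,0,1.]])
    return cv2.projectPoints(np.array(X,float).reshape(-1,1,3),cv2.Rodrigues(c['R'])[0],np.array(c['t'],float),K,np.array([c['k1'],0,0,0.]))[0].reshape(-1,2)
def plan(pos,yaw,st):
    """deltas (shift norm, turn norm) to reach TCP pos pointing down with yaw (mod pi)"""
    R0=Ro.from_euler('xyz',st['tool_rot']); p0=st['position']
    best=None
    for k in(-1,0,1):
        R1=Ro.from_euler('xyz',[np.pi,0,yaw+k*np.pi]); rv=(R0.inv()*R1).as_rotvec()
        if best is None or np.linalg.norm(rv)<np.linalg.norm(best):best=rv
    d=R0.inv().apply(np.array(pos)-p0)
    return np.round(d/0.15,3),np.round(best/(np.pi/4),3)
E
cat > m.py <<'E'
from h import *
from workcell import cams
c=cams.get_calibration("top"); im=cv2.imread("pics/top0.png")
hsv=cv2.cvtColor(im,cv2.COLOR_BGR2HSV)
m=((hsv[...,1]<60)).astype(np.uint8)*255
def blob(x0,y0,x1,y1):
    mm=np.zeros_like(m);mm[y0:y1,x0:x1]=m[y0:y1,x0:x1]
    n,l,s,ce=cv2.connectedComponentsWithStats(mm);i=1+np.argmax(s[1:,4]);return l==i
for nm,b,z in(("large",(165,205,212,245),.012),("medium",(398,158,442,190),.009),("small",(408,202,446,226),.006),("dap",(375,208,403,238),.038),("bench",(215,165,243,193),.022),("fr",(170,165,204,201),.008),("fs",(214,210,242,250),.008)):
    bb=blob(*b);ys,xs=np.nonzero(bb);P=cast(c,np.c_[xs,ys],z)[:,:2]
    ct=np.array(cv2.findContours(bb.astype(np.uint8),0,1)[0][0]).reshape(-1,2)
    r=cv2.minAreaRect((P*1000).astype(np.float32))
    mu=P.mean(0);w,v=np.linalg.eigh(np.cov(P.T));a=v[:,1];t=(P-mu)@a;q=(P-mu)@v[:,0]
    # which end is wider
    L,H=t.min(),t.max();wl=np.ptp(q[t<L+.02]);wh=np.ptp(q[t>H-.02])
    if wl>wh:a=-a;L,H=-H,-L
    print(nm,len(xs),"mean",mu.round(4),"rect",np.round(r[0],1),np.round(r[1],1),round(r[2],1),"yaw",round(np.arctan2(a[1],a[0]),3),"ext",round(H-L,4),"headend",(mu+a*H).round(4),"tail",(mu+a*L).round(4),wl.round(3),wh.round(3))
E
python3 m.py
```

```text
large 249 mean [0.4218 0.3719] rect [415.7 368.6] [140.   28.7] 49.7 yaw 0.928 ext 0.1404 headend [0.46   0.4229] tail [0.3758 0.3106] 0.015 0.029
medium 169 mean [ 0.5621 -0.3629] rect [ 566.  -360.6] [121.3  20.3] 55.3 yaw -2.138 ext 0.1213 headend [ 0.5317 -0.4106] tail [ 0.5968 -0.3083] 0.02 0.012
small 113 mean [ 0.4375 -0.3714] rect [ 439.3 -373.1] [ 13.7 106.5] 27.9 yaw 2.029 ext 0.1065 headend [ 0.415  -0.3258] tail [ 0.4621 -0.4213] 0.01 0.014
dap 314 mean [ 0.4072 -0.2486] rect [ 407.2 -248.7] [52.7 54.5] 9.7 yaw -1.174 ext 0.0624 headend [ 0.4191 -0.2771] tail [ 0.395  -0.2196] 0.052 0.051
bench 381 mean [0.5593 0.2366] rect [559.1 236.9] [62.1 62.6] 5.6 yaw -1.897 ext 0.0773 headend [0.5469 0.1999] tail [0.5716 0.2731] 0.054 0.05
fr 181 mean [0.5561 0.3745] rect [552.2 379.9] [ 28.4 115.5] 44.7 yaw -0.773 ext 0.1156 headend [0.5929 0.3387] tail [0.5101 0.4195] 0.028 0.012
fs 176 mean [0.4042 0.246 ] rect [398.  244.4] [118.   26.3] 27.1 yaw 0.502 ext 0.1181 headend [0.4505 0.2714] tail [0.347  0.2146] 0.026 0.011
```

```bash
cat > t.py <<'E'
from h import *
from workcell import cams
c=cams.get_calibration("top"); im=cv2.imread("pics/top0.png")
sub=im.copy();g=cv2.cvtColor(im,cv2.COLOR_BGR2GRAY)
m=np.zeros_like(g);m[120:222,255:335]=(g<95)[120:222,255:335]*255
m=cv2.morphologyEx(m,cv2.MORPH_CLOSE,np.ones((5,5)))
n,l,s,ce=cv2.connectedComponentsWithStats(m);i=1+np.argmax(s[1:,4]);print(s[i])
ys,xs=np.nonzero(l==i)
P=cast(c,np.c_[xs,ys],.024)[:,:2]
print(cv2.minAreaRect((P*1000).astype(np.float32)))
hsv=cv2.cvtColor(im,cv2.COLOR_BGR2HSV)
# pegs: eyeballed from zl: centres
pe=np.array([[563,38],[557,104],[548,171],[540,238],[650,47],[643,113],[636,178],[628,244]])/4.2+[150,150]
P=cast(c,pe-.4,.044)[:,:2]
Y=np.array([-28,21,70,119]*2)/1000;X=np.array([.032]*4+[-.032]*4)
# rigid fit
A=np.c_[X,Y];a0,b0=A.mean(0),P.mean(0);U,S,V=np.linalg.svd((A-a0).T@(P-b0));R=(U@V).T
t=b0-R@a0;print("tray",t,"yaw",np.arctan2(R[1,0],R[0,0]),np.linalg.det(R));print(((A@R.T+t-P)*1000).round(1))
E
python3 t.py
```

```text
[ 262  128   63   87 4534]
((583.10546875, 43.06981658935547), (182.795166015625, 263.94793701171875), 82.56040954589844)
tray [0.58261119 0.03721034] yaw 1.4479817358373333 1.0000000000000002
[[-1.1 -0.2]
 [-0.1  1. ]
 [ 0.9  0. ]
 [ 1.1 -0.2]
 [-0.4 -0. ]
 [ 0.5 -0. ]
 [-0.2  0. ]
 [-0.8 -0.6]]
```

```bash
cat >> h.py <<'E'
def R2e(r): return r.as_euler('xyz')
def route(wps,st=None):
    """wps: (x,y,z,yaw). prints per-call shift/turn numbers, splitting moves into calls of <=145mm per axis, <=44deg"""
    from workcell import telemetry
    st=st or telemetry.observe(); p=np.array(st['position']);R=Ro.from_euler('xyz',st['tool_rot'])
    for w in wps:
        t=np.array(w[:3]);cands=[Ro.from_euler('xyz',[np.pi,0,w[3]])]
        yaw0=R.as_euler('xyz')[2]; dy=w[3]-yaw0
        rel=R.inv()*cands[0]; rv=rel.as_rotvec()
        n=int(max(np.ceil(np.linalg.norm(t-p)/.148),np.ceil(np.linalg.norm(rv)/(np.pi/4*.98)),1))
        print("wp",np.round(w,3))
        for i in range(n):
            p1=p+(t-p)/(n-i); R1=R*Ro.from_rotvec((R.inv()*cands[0]).as_rotvec()/(n-i))
            d=R.inv().apply(p1-p)/.15; r=(R.inv()*R1).as_rotvec()/(np.pi/4)
            rows=max(np.linalg.norm(p1-p)/.0625,np.linalg.norm(r)*45/10.7)
            print("  ",d.round(3).tolist(),r.round(3).tolist(),"rows>=%.1f"%rows)
            p,R=p1,R1
E
python3 -c "
from h import *
route([(.439,-.373,.13,2.04)])"
```

```text
wp [ 0.439 -0.373  0.13   2.04 ]
   [0.759, -0.357, 0.262] [-0.0, -0.0, -0.767] rows>=3.2
   [0.828, 0.136, 0.262] [-0.0, -0.0, -0.767] rows>=3.2
   [0.605, 0.581, 0.262] [-0.0, -0.0, -0.767] rows>=3.2
```

Request:
{"name": "arm_command", "arguments": {
  "deltas": [
    [0,0.38,-0.18,0.13,0,0,-0.38],
    [0,0.76,-0.36,0.26,0,0,-0.77],
    [0,0.76,-0.36,0.26,0,0,-0.77],
    [0,0.76,-0.36,0.26,0,0,-0.77]
  ],
  "newtons": 30
}}

```text
clock: 0.65
position: [0.2424, -0.5292, 0.2091]
tool_rot: [-3.141, -0.0, 0.839]
force: [-0.9, -0.5, -0.2]
grip_width: 0.0428
```

Request:
{"name": "arm_command", "arguments": {
  "deltas": [
    [0,0.41,0.07,0.13,0,0,-0.38],
    [0,0.83,0.14,0.26,0,0,-0.77],
    [0,0.83,0.14,0.26,0,0,-0.77],
    [0,0.83,0.14,0.26,0,0,-0.77]
  ]
}}

```text
clock: 1.15
position: [0.3407, -0.4517, 0.1702]
tool_rot: [-3.141, -0.0, 1.439]
force: [-0.8, -0.2, 0.6]
grip_width: 0.0428
```

Request:
{"name": "arm_command", "arguments": {
  "deltas": [
    [0,0.3,0.29,0.13,0,0,-0.38],
    [0,0.6,0.58,0.26,0,0,-0.77],
    [0,0.6,0.58,0.26,0,0,-0.77],
    [0,0.6,0.58,0.26,0,0,-0.77],
    [0,0.6,0.58,0.26,0,0,-0.77]
  ]
}}

```text
clock: 1.78
position: [0.4377, -0.375, 0.1315]
tool_rot: [-3.141, 0.001, 2.038]
force: [1.2, -0.5, -0.1]
grip_width: 0.0426
```

```bash
cat > w.py <<'E'
import sys
from h import *
from workcell import telemetry,cams
c=cams.get_calibration("wrist");s=telemetry.observe()
im=cams.grab_frame("wrist");n=sys.argv[1];cv2.imwrite(f"pics/{n}.png",im)
np.save(f"pics/{n}.npy",dict(c=c,s=s),allow_pickle=True)
print(s['clock'],s['position'].round(4),s['tool_rot'].round(4),s['qpos'].round(2),s['grip_width'],s['force'].round(1))
E
python3 w.py w1
```

```text
1.775 [ 0.4377 -0.375   0.1315] [-3.1410e+00  5.0000e-04  2.0379e+00] [ 0.95  0.64 -0.5   1.81  0.41  0.8   0.72] 0.04257992730182249 [ 1.2 -0.5 -0.1]
```

View pics/w1.png

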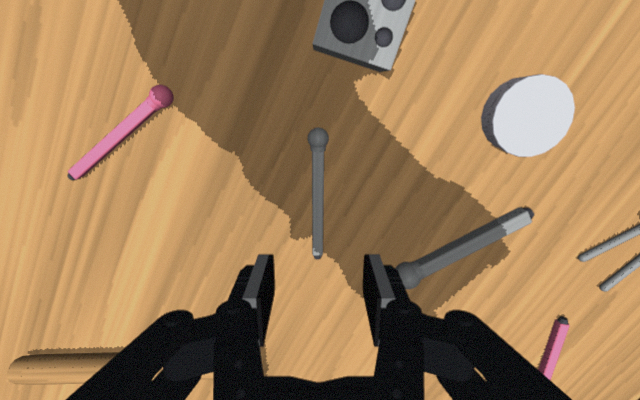

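The small punch lies upright in the image, ball at (318,138), tail end at (318,256); the medium's ball is at (408,274), its tail at (530,213); the block is at the top edge.

Run:
```python
from h import *
d=np.load("pics/w1.npy",allow_pickle=True).item();c=d['c']
a=cast(c,[[318,138.5]],.008)[0];b=cast(c,[[318,256]],.006)[0]
v=a-b;y=np.arctan2(v[1],v[0]);u=v/np.linalg.norm(v);print(a,b,"len",np.linalg.norm(v)+.008,y)
mid=a-u*(53-8)/1000;print("mid",mid)
a=cast(c,[[409,274]],.0115)[0];b=cast(c,[[530,213]],.006)[0];v=a-b;print("med",a,b,np.linalg.norm(v)+.0115,np.arctan2(v[1],v[0]),"mid",a-v/np.linalg.norm(v)*.048)
route([(mid[0],mid[1],.019,y)])
```

```text
[ 0.41633564 -0.33375872  0.008     ] [ 0.46114682 -0.42236096  0.006     ] len 0.10730961534446498 2.0390386345804985
mid [ 0.43664085 -0.37390691  0.00709374]
med [ 0.53608474 -0.40017463  0.0115    ] [ 0.59635351 -0.3100442   0.006     ] 0.12006366369975448 -2.1601942201646622 mid [ 0.56273179 -0.36032464  0.00906825]
wp [ 0.437 -0.374  0.019  2.039]
   [0.009, -0.004, 0.751] [-0.001, 0.001, -0.001] rows>=1.8
```

Request:
{"name": "arm_command", "arguments": {
  "deltas": [
    [0,0.01,0,0.35,0,0,0],
    [0,0.01,0,0.6,0,0,0],
    [0,0.01,0,0.747,0,0,0],
    [0,0.01,0,0.747,0,0,0],
    [-1,0.01,0,0.747,0,0,0],
    [-1,0.01,0,0.747,0,0,0],
    [-1,0.01,0,0.747,0,0,0],
    [-1,0.01,0,0.747,0,0,0]
  ],
  "newtons": 40
}}

```text
clock: 2.82
position: [0.4388, -0.3725, 0.0204]
tool_rot: [3.141, 0.002, 2.045]
force: [-0.6, 0.8, 9.1]
grip_width: 0.0077
```

Run:
```python
from h import *
T=np.array([.583,.037]);ya=1.445
def tw(x,y): return T+np.array([[np.cos(ya),-np.sin(ya)],[np.sin(ya),np.cos(ya)]])@[x,y]
for n,y in(("small",.0945),("med",.0455),("large",-.0035)): print(n,tw(.005,y))
print("blk",tw(0,-.082))
p=tw(.005,.0945)
from workcell import telemetry
s=telemetry.observe();print(s['position'],s['tool_rot'],s['grip_width'])
route([(s['position'][0],s['position'][1],.12,s['tool_rot'][2]),(p[0],p[1],.12,1.445),(p[0],p[1],.0345+.0135+.002,1.445)])
```

```text
small [0.48987406 0.05381691]
med [0.53848686 0.04766914]
large [0.58709967 0.04152136]
blk [0.66435204 0.02671189]
[ 0.43883213 -0.37245209  0.02040313] [3.14097809e+00 1.75703188e-03 2.04524113e+00] 0.007690207322497307
wp [ 0.439 -0.372  0.12   2.045]
   [-0.001, 0.0, -0.664] [0.001, 0.002, 0.0] rows>=1.6
wp [0.49  0.054 0.12  1.445]
   [0.791, 0.534, 0.0] [-0.0, -0.0, 0.255] rows>=2.3
   [0.881, 0.366, 0.0] [-0.0, -0.0, 0.255] rows>=2.3
   [0.936, 0.183, 0.0] [-0.0, -0.0, 0.255] rows>=2.3
wp [0.49  0.054 0.05  1.445]
   [0.0, -0.0, 0.467] [-0.0, -0.0, 0.0] rows>=1.1
```

Request:
{"name": "arm_command", "arguments": {
  "deltas": [
    [-1,0,0,-0.1,0,0,0],
    [-1,0,0,-0.35,0,0,0],
    [-1,0,0,-0.66,0,0,0],
    [-1,0,0,-0.66,0,0,0]
  ]
}}

```text
clock: 3.32
position: [0.4396, -0.373, 0.1224]
tool_rot: [3.139, 0.005, 2.045]
force: [-0.1, -0.2, -1.5]
grip_width: 0.0074
```

```bash
python3 w.py w2
```

```text
3.325 [ 0.4396 -0.373   0.1224] [3.1394 0.0054 2.0455] [ 0.95  0.65 -0.5   1.82  0.42  0.78  0.71] 0.007413538586656391 [-0.1 -0.2 -1.5]
```

View pics/w2.png

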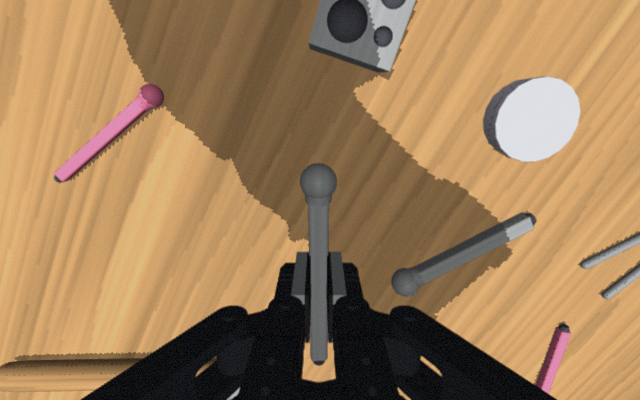

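The small punch is held between the fingers, ball forward at (318,181), tail at (318,358), aligned. Carry it to the tray.

Request:
{"name": "arm_command", "arguments": {
  "deltas": [
    [-1,0.4,0.27,0,0,0,0.13],
    [-1,0.79,0.53,0,0,0,0.25],
    [-1,0.79,0.53,0,0,0,0.25]
  ]
}}

```text
clock: 3.75
position: [0.4549, -0.2263, 0.1181]
tool_rot: [-3.141, -0.001, 1.853]
force: [0.4, -1.2, -1.3]
grip_width: 0.0074
```

Request:
{"name": "arm_command", "arguments": {
  "deltas": [
    [-1,0.44,0.18,0,0,0,0.13],
    [-1,0.88,0.37,0,0,0,0.25],
    [-1,0.88,0.37,0,0,0,0.25]
  ]
}}

```text
clock: 4.12
position: [0.472, -0.0844, 0.1181]
tool_rot: [-3.141, -0.001, 1.657]
force: [-0.2, -0.4, -0.8]
grip_width: 0.0072
```

Request:
{"name": "arm_command", "arguments": {
  "deltas": [
    [-1,0.47,0.09,0,0,0,0.13],
    [-1,0.94,0.18,0,0,0,0.25],
    [-1,0.94,0.18,0,0,0,0.25],
    [-1,0.94,0.18,0,0,0,0.25]
  ]
}}

```text
clock: 4.62
position: [0.487, 0.0555, 0.1179]
tool_rot: [-3.141, 0.0, 1.46]
force: [0.0, -1.2, -1.4]
grip_width: 0.0073
```

```bash
python3 w.py w3; python3 -c "
from h import *
route([(.490,.054,.12,1.445),(.490,.054,.05,1.445)])"
```

```text
4.625 [0.487  0.0555 0.1179] [-3.141e+00  2.000e-04  1.460e+00] [ 0.03  0.53 -0.35  2.04  0.3   0.62 -0.63] 0.007319754162674341 [ 0.  -1.2 -1.4]
wp [0.49  0.054 0.12  1.445]
   [0.003, 0.021, -0.014] [-0.001, 0.001, 0.017] rows>=0.1
wp [0.49  0.054 0.05  1.445]
   [-0.0, -0.0, 0.467] [0.0, -0.0, -0.0] rows>=1.1
```

View pics/w3.png

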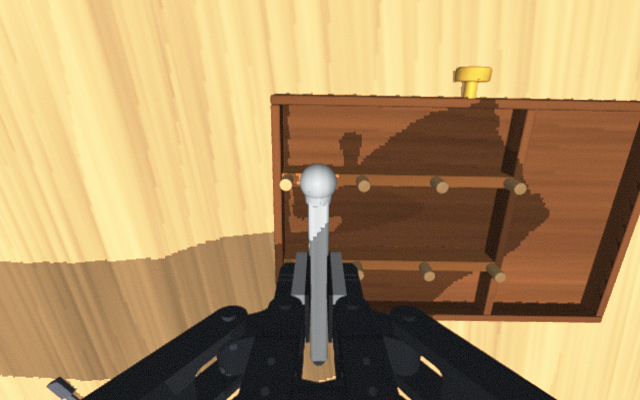

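Run:
```python
from h import *
d=np.load("pics/w3.npy",allow_pickle=True).item();c=d['c']
P=cast(c,[[286,184],[364,185],[442,186],[520,187],[358,269],[429,270],[500,275]],.044)[:,:2]
A=np.array([[32,119],[32,70],[32,21],[32,-28],[-32,70],[-32,21],[-32,-28]])/1000
a0,b0=A.mean(0),P.mean(0);U,S,V=np.linalg.svd((A-a0).T@(P-b0));R=(U@V).T
t=b0-R@a0;print("tray",t,"yaw",np.arctan2(R[1,0],R[0,0]),np.linalg.det(R));print(((A@R.T+t-P)*1000).round(1))
```

```text
tray [0.58325858 0.03828045] yaw 1.4436615536936697 1.0000000000000004
[[-0.4  1.8]
 [-0.1  1.5]
 [ 0.2  1.2]
 [ 0.3  1. ]
 [-0.3 -2.7]
 [ 0.1 -2.9]
 [ 0.2  0.2]]
```

Request:
{"name": "arm_command", "arguments": {
  "deltas": [
    [-1,0,0.02,0,0,0,0.02],
    [-1,0,0.02,0.2,0,0,0.02],
    [-1,0,0.02,0.4,0,0,0.02],
    [-1,0,0.02,0.456,0,0,0.02],
    [-1,0,0.02,0.456,0,0,0.02]
  ]
}}

```text
clock: 5.3
position: [0.4901, 0.0536, 0.0499]
tool_rot: [-3.141, 0.0, 1.44]
force: [0.1, -0.3, 0.0]
grip_width: 0.0075
```

Request:
{"name": "arm_command", "arguments": {
  "deltas": [
    [-0.7,0,0,0.005,0,0,0],
    [-0.5,0,0,0.005,0,0,0],
    [-0.4,0,0,0.005,0,0,0],
    [-0.4,0,0,-0.1,0,0,0],
    [-0.4,0,0,-0.35,0,0,0],
    [-0.4,0,0,-0.6,0,0,0],
    [-0.4,0,0,-0.6,0,0,0]
  ]
}}

```text
clock: 6.18
position: [0.4914, 0.0546, 0.1432]
tool_rot: [3.137, -0.001, 1.441]
force: [0.5, 0.4, -1.2]
grip_width: 0.0256
```

```bash
python3 w.py w4; python3 -c "
from h import *
route([(.4072,-.2486,.14,.169)])"
```

```text
6.175 [0.4914 0.0546 0.1432] [ 3.1369e+00 -1.2000e-03  1.4409e+00] [ 0.05  0.49 -0.37  2.02  0.28  0.67 -0.63] 0.025560615251352666 [ 0.5  0.4 -1.2]
wp [ 0.407 -0.249  0.14   0.169]
   [-0.692, -0.097, 0.003] [0.001, -0.001, 0.54] rows>=2.3
   [-0.67, 0.196, 0.004] [0.001, -0.001, 0.54] rows>=2.3
   [-0.53, 0.455, 0.004] [0.001, -0.001, 0.54] rows>=2.3
```

View pics/w4.png

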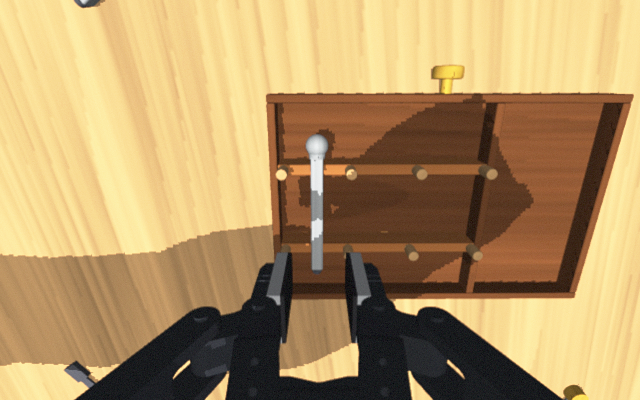

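The small punch lies across both rails between the end pegs, ball at (317,147), tail at (317,270) beyond the near rail. Next the dapping block.

Request:
{"name": "arm_command", "arguments": {
  "deltas": [
    [0.5,-0.35,-0.05,0,0,0,0.27],
    [1,-0.69,-0.1,0,0,0,0.54],
    [1,-0.69,-0.1,0,0,0,0.54]
  ]
}}

```text
clock: 6.6
position: [0.4602, -0.0497, 0.1396]
tool_rot: [-3.141, 0.002, 1.009]
force: [0.9, 2.3, 0.5]
grip_width: 0.0783
```

Request:
{"name": "arm_command", "arguments": {
  "deltas": [
    [1,-0.33,0.1,0,0,0,0.27],
    [1,-0.67,0.2,0,0,0,0.54],
    [1,-0.67,0.2,0,0,0,0.54]
  ]
}}

```text
clock: 6.98
position: [0.4328, -0.1508, 0.1395]
tool_rot: [-3.141, 0.002, 0.584]
force: [0.8, 1.9, -1.0]
grip_width: 0.0853
```

Request:
{"name": "arm_command", "arguments": {
  "deltas": [
    [1,-0.26,0.23,0,0,0,0.27],
    [1,-0.53,0.45,0,0,0,0.54],
    [1,-0.53,0.45,0,0,0,0.54],
    [1,-0.53,0.45,0,0,0,0.54]
  ]
}}

```text
clock: 7.48
position: [0.4059, -0.2478, 0.1395]
tool_rot: [-3.141, 0.001, 0.169]
force: [0.2, 0.5, -0.6]
grip_width: 0.0859
```

```bash
python3 w.py w5
```

```text
7.475 [ 0.4059 -0.2478  0.1395] [-3.1409e+00  9.0000e-04  1.6900e-01] [ 0.44  0.45 -0.02  2.08  0.01  0.61 -0.99] 0.08589104457744569 [ 0.2  0.5 -0.6]
```

View pics/w5.png

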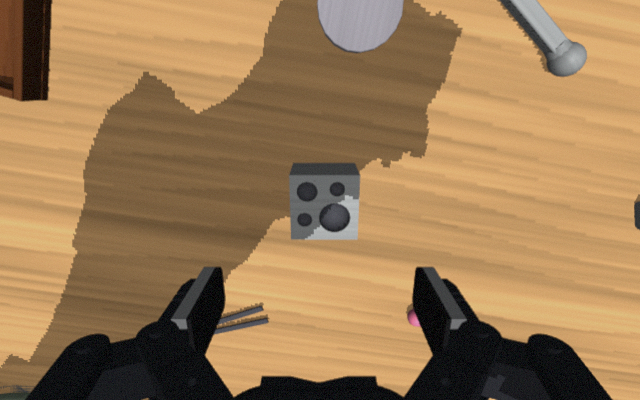

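Run:
```python
from h import *
d=np.load("pics/w5.npy",allow_pickle=True).item();c=d['c']
q=cast(c,[[290,175],[359,175],[358,239.5],[290.5,240]],.038)[:,:2];print(q,q.mean(0))
for i in range(4):
    e=q[(i+1)%4]-q[i];print(np.linalg.norm(e),np.arctan2(e[1],e[0]))
print(cast(c,[[413,316]],.008))
m=q.mean(0)
route([(m[0],m[1],.034,.163)])
```

```text
[[ 0.42628097 -0.2241957 ]
 [ 0.43451895 -0.27197546]
 [ 0.38536319 -0.28171972]
 [ 0.37631155 -0.23173919]] [ 0.40561867 -0.25240752]
0.04848473655111759 -1.4000590741685395
0.05011226796922995 -2.94589730772203
0.05079356256333277 1.7499578028242684
0.050535596129934746 0.1498307252528923
[[ 0.30329535 -0.35484087  0.008     ]]
wp [ 0.406 -0.252  0.034  0.163]
   [-0.009, 0.033, 0.704] [-0.001, 0.001, 0.01] rows>=1.7
```

Request:
{"name": "arm_command", "arguments": {
  "deltas": [
    [1,-0.01,0.02,0.25,0,0,0],
    [1,-0.01,0.02,0.5,0,0,0],
    [1,-0.01,0.02,0.763,0,0,0],
    [1,-0.01,0.02,0.763,0,0,0],
    [-1,-0.01,0.02,0.763,0,0,0],
    [-1,-0.01,0.02,0.763,0,0,0],
    [-1,-0.01,0.02,0.763,0,0,0],
    [-1,-0.01,0.02,0.763,0,0,0]
  ],
  "newtons": 70
}}

```text
clock: 8.52
position: [0.4062, -0.2515, 0.0271]
tool_rot: [3.14, -0.002, 0.169]
force: [-2.1, 1.2, 15.7]
grip_width: 0.0491
```

Request:
{"name": "arm_command", "arguments": {
  "deltas": [
    [-1,0,0,-0.1,0,0,0],
    [-1,0,0,-0.35,0,0,0],
    [-1,0,0,-0.7,0,0,0],
    [-1,0,0,-0.7,0,0,0]
  ]
}}

```text
clock: 9.02
position: [0.4067, -0.252, 0.1344]
tool_rot: [3.138, -0.005, 0.169]
force: [-0.4, 0.1, -7.8]
grip_width: 0.0487
```

```bash
python3 w.py w6; python3 -c "
from h import *
route([(.664,.027,.13,-.126)])"
```

```text
9.025 [ 0.4067 -0.252   0.1344] [ 3.1378 -0.0053  0.1686] [ 0.45  0.46 -0.02  2.08  0.02  0.59 -0.99] 0.04866623888606333 [-0.4  0.1 -7.8]
wp [ 0.664  0.027  0.13  -0.126]
   [0.669, -0.514, 0.006] [0.001, -0.001, 0.125] rows>=2.0
   [0.616, -0.577, 0.006] [0.001, -0.001, 0.125] rows>=2.0
   [0.556, -0.634, 0.006] [0.001, -0.001, 0.125] rows>=2.0
```

View pics/w6.png

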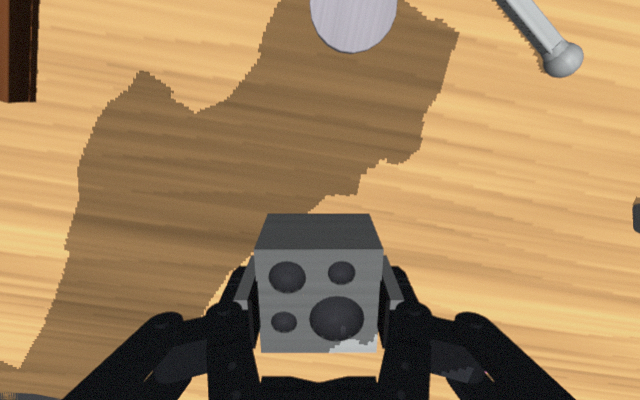

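The block is held level and square between the fingers (image 255–382 × 248–352). Carry to the well.

Request:
{"name": "arm_command", "arguments": {
  "deltas": [
    [-1,0.33,-0.26,0,0,0,0.06],
    [-1,0.67,-0.51,0,0,0,0.12],
    [-1,0.67,-0.51,0,0,0,0.12]
  ]
}}

```text
clock: 9.45
position: [0.4939, -0.1539, 0.1292]
tool_rot: [-3.14, 0.0, 0.081]
force: [-0.1, -0.7, -7.7]
grip_width: 0.049
```

Request:
{"name": "arm_command", "arguments": {
  "deltas": [
    [-1,0.31,-0.29,0,0,0,0.06],
    [-1,0.62,-0.58,0,0,0,0.12],
    [-1,0.62,-0.58,0,0,0,0.12]
  ]
}}

```text
clock: 9.82
position: [0.5793, -0.0603, 0.1289]
tool_rot: [-3.14, 0.001, -0.014]
force: [0.1, -0.9, -7.7]
grip_width: 0.0487
```

Request:
{"name": "arm_command", "arguments": {
  "deltas": [
    [-1,0.28,-0.32,0,0,0,0.06],
    [-1,0.56,-0.63,0,0,0,0.13],
    [-1,0.56,-0.63,0,0,0,0.13],
    [-1,0.56,-0.63,0,0,0,0.13],
    [-1,0.56,-0.63,0,0,0,0.13]
  ]
}}

```text
clock: 10.45
position: [0.6627, 0.0261, 0.1299]
tool_rot: [3.141, 0.001, -0.123]
force: [-0.5, -0.6, -7.3]
grip_width: 0.0489
```

```bash
python3 w.py w7; python3 -c "
from h import *
route([(.664,.027,.035,-.126)])"
```

```text
10.45 [0.6627 0.0261 0.1299] [ 3.1407e+00  1.3000e-03 -1.2310e-01] [-0.18  0.72  0.08  1.59 -0.07  0.84 -1.77] 0.0488771523878547 [-0.5 -0.6 -7.3]
wp [ 0.664  0.027  0.035 -0.126]
   [0.007, -0.006, 0.634] [0.001, 0.001, 0.004] rows>=1.5
```

View pics/w7.png

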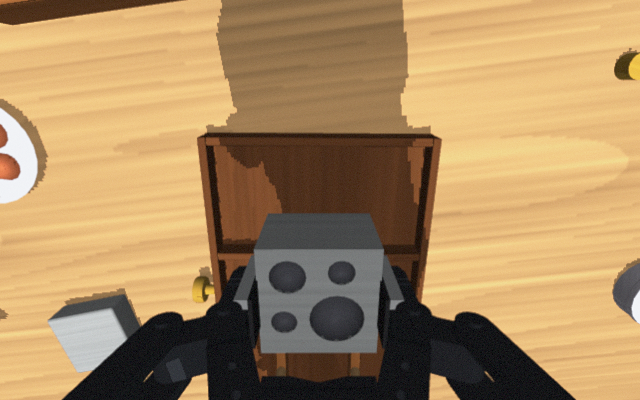

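Run:
```python
from h import *
d=np.load("pics/w7.npy",allow_pickle=True).item();c=d['c']
q=cast(c,[[200,138],[438,138],[230,250],[413,247]],.024)[:,:2]
ya=1.445;T=[.583,.0377];R=np.array([[np.cos(ya),-np.sin(ya)],[np.sin(ya),np.cos(ya)]])
print(q,((q-T)@R*1000).round(1))
```

```text
[[ 0.72152168  0.10088446]
 [ 0.70156712 -0.06218511]
 [ 0.63410558  0.0983358 ]
 [ 0.61943078 -0.04267834]] [[  80.1 -129.5]
 [ -84.2 -130.2]
 [  66.6  -43.1]
 [ -75.2  -46.2]]
```

Request:
{"name": "arm_command", "arguments": {
  "deltas": [
    [-1,0.007,-0.005,0.2,0,0,0],
    [-1,0.007,-0.005,0.4,0,0,0],
    [-1,0.007,-0.005,0.6,0,0,0],
    [-1,0.007,-0.005,0.635,0,0,0],
    [-1,0.007,-0.005,0.635,0,0,0]
  ]
}}

```text
clock: 11.12
position: [0.6649, 0.0279, 0.0358]
tool_rot: [3.142, -0.0, -0.122]
force: [0.6, -0.1, -6.3]
grip_width: 0.0484
```

Still hanging freely; ease 2 mm lower, open and lift.

Request:
{"name": "arm_command", "arguments": {
  "deltas": [
    [-1,0,0,0.012,0,0,0],
    [-1,0,0,0.016,0,0,0],
    [0.4,0,0,0.016,0,0,0],
    [0.6,0,0,0.016,0,0,0],
    [0.6,0,0,0.016,0,0,0],
    [0.6,0,0,-0.25,0,0,0],
    [0.6,0,0,-0.6,0,0,0],
    [0.6,0,0,-0.6,0,0,0]
  ]
}}

```text
clock: 12.12
position: [0.6669, 0.0284, 0.1294]
tool_rot: [-3.14, -0.006, -0.122]
force: [0.1, -0.7, 0.1]
grip_width: 0.0683
```

```bash
python3 w.py w8; python3 -c "
from h import *
route([(.5627,-.3603,.12,.99)])"
```

```text
12.125 [0.6669 0.0284 0.1294] [-3.1401 -0.0063 -0.122 ] [-0.18  0.72  0.08  1.58 -0.07  0.84 -1.77] 0.06833998904278027 [ 0.1 -0.7  0.1]
wp [ 0.563 -0.36   0.12   0.99 ]
   [-0.122, 0.885, 0.015] [0.0, -0.001, -0.472] rows>=2.1
   [-0.435, 0.781, 0.015] [0.0, -0.001, -0.472] rows>=2.1
   [-0.688, 0.57, 0.015] [0.0, -0.001, -0.472] rows>=2.1
```

View pics/w8.png

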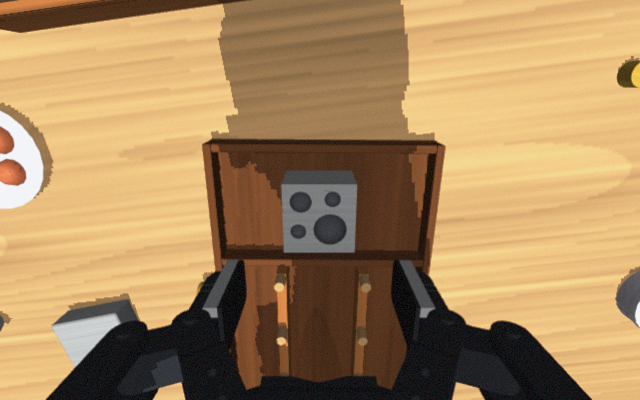

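The block stands in the well, hollows up (282–357 × 170–252). Now the medium punch.

Request:
{"name": "arm_command", "arguments": {
  "deltas": [
    [0,-0.06,0.44,0,0,0,-0.24],
    [0,-0.12,0.88,0.01,0,0,-0.47],
    [0,-0.12,0.88,0.01,0,0,-0.47]
  ]
}}

```text
clock: 12.55
position: [0.6288, -0.1064, 0.1226]
tool_rot: [3.14, 0.003, 0.244]
force: [0.8, 0.4, -0.3]
grip_width: 0.0431
```

Request:
{"name": "arm_command", "arguments": {
  "deltas": [
    [0,-0.22,0.39,0,0,0,-0.24],
    [0,-0.44,0.78,0.02,0,0,-0.47],
    [0,-0.44,0.78,0.02,0,0,-0.47]
  ]
}}

```text
clock: 12.92
position: [0.5932, -0.235, 0.1195]
tool_rot: [-3.141, 0.002, 0.612]
force: [0.6, 0.6, 1.0]
grip_width: 0.0428
```

Request:
{"name": "arm_command", "arguments": {
  "deltas": [
    [0,-0.34,0.29,0,0,0,-0.24],
    [0,-0.69,0.57,0.02,0,0,-0.47],
    [0,-0.69,0.57,0.02,0,0,-0.47],
    [0,-0.69,0.57,0.02,0,0,-0.47]
  ]
}}

```text
clock: 13.42
position: [0.5606, -0.3589, 0.1168]
tool_rot: [-3.14, -0.001, 0.983]
force: [0.6, 1.6, 0.5]
grip_width: 0.0425
```

```bash
python3 w.py w9
```

```text
13.425 [ 0.5606 -0.3589  0.1168] [-3.1404e+00 -8.0000e-04  9.8280e-01] [ 0.63  0.74 -0.23  1.58  0.2   0.85 -0.27] 0.04248403287798963 [0.6 1.6 0.5]
```

View pics/w9.png

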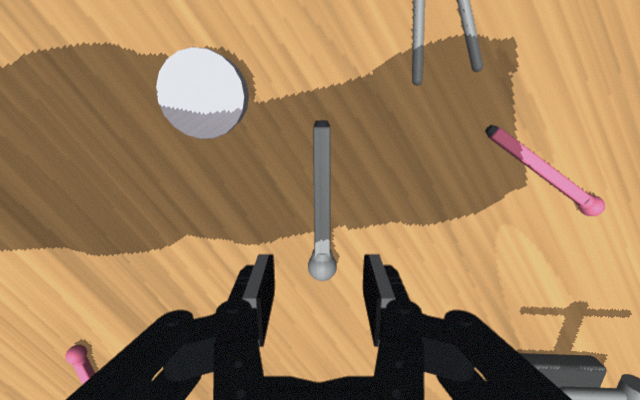

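Run:
```python
from h import *
d=np.load("pics/w9.npy",allow_pickle=True).item();c=d['c']
a=cast(c,[[322,266]],.0115)[0];b=cast(c,[[321.5,122]],.006)[0];v=a-b
mid=a-v/np.linalg.norm(v)*.048;y=np.arctan2(-v[1],-v[0])
print("med",a,b,np.linalg.norm(v)+.0115,y,"mid",mid,"disc",cast(c,[[204,95]],.02))
route([(mid[0],mid[1],.0215,y)])
```

```text
med [ 0.53494058 -0.40258534  0.0115    ] [ 0.59546924 -0.31023318  0.006     ] 0.12205717603473418 0.9906263788075257 mid [ 0.56121998 -0.36248931  0.0091121 ] disc [[ 0.54312874 -0.25344091  0.02      ]]
wp [ 0.561 -0.362  0.022  0.991]
   [-0.028, 0.018, 0.637] [-0.001, -0.001, -0.007] rows>=1.5
```

Request:
{"name": "arm_command", "arguments": {
  "deltas": [
    [0,-0.028,0.018,0.25,0,0,-0.01],
    [0,-0.028,0.018,0.5,0,0,-0.01],
    [0,-0.028,0.018,0.635,0,0,-0.01],
    [0,-0.028,0.018,0.635,0,0,-0.01],
    [-1,-0.028,0.018,0.635,0,0,-0.01],
    [-1,-0.028,0.018,0.635,0,0,-0.01],
    [-1,-0.028,0.018,0.635,0,0,-0.01],
    [-1,-0.028,0.018,0.635,0,0,-0.01]
  ],
  "newtons": 50
}}

```text
clock: 14.48
position: [0.5614, -0.365, 0.0238]
tool_rot: [3.139, -0.0, 0.993]
force: [0.4, 1.0, 7.6]
grip_width: 0.0103
```

Request:
{"name": "arm_command", "arguments": {
  "deltas": [
    [-1,0,0,-0.1,0,0,0],
    [-1,0,0,-0.25,0,0,0.2],
    [-1,0,0,-0.25,0,0,0.43],
    [-1,0,0,-0.25,0,0,0.66],
    [-1,0,0,-0.25,0,0,0.9],
    [-1,0,0,-0.25,0,0,0.95],
    [-1,0,0,-0.25,0,0,0.95]
  ]
}}

```text
clock: 15.35
position: [0.5606, -0.3646, 0.0604]
tool_rot: [3.141, -0.0, 0.251]
force: [0.6, 0.4, -0.6]
grip_width: 0.0104
```

Request:
{"name": "arm_command", "arguments": {
  "deltas": [
    [-1,0,0,0,0,0,0.23],
    [-1,0,0,0,0,0,0.46],
    [-1,0,0,0,0,0,0.69],
    [-1,0,0,0,0,0,0.9],
    [-1,0,0,0.15,0,0,0.95],
    [-1,0,0,0.24,0,0,0.95],
    [-1,0,0,0.248,0,0,0.95]
  ]
}}

```text
clock: 16.23
position: [0.5605, -0.3643, 0.0218]
tool_rot: [-3.141, 0.001, -0.494]
force: [-2.5, 3.8, 14.8]
grip_width: 0.0102
```

Request:
{"name": "arm_command", "arguments": {
  "deltas": [
    [-0.5,0,0,-0.01,0,0,0],
    [0,0,0,-0.01,0,0,0],
    [0,0,0,-0.3,0,0,0],
    [0,0,0,-0.6,0,0,-0.2],
    [0,0,0,-0.6,0,0,-0.43],
    [0,0,0,-0.6,0,0,-0.66],
    [0,0,0,-0.6,0,0,-0.9],
    [0,0,0,-0.6,0,0,-1]
  ]
}}

```text
clock: 17.23
position: [0.5602, -0.3649, 0.1124]
tool_rot: [-3.141, 0.0, 0.292]
force: [-0.2, -0.2, -0.2]
grip_width: 0.0427
```

Request:
{"name": "arm_command", "arguments": {
  "deltas": [
    [0,0,0,0,0,0,-0.23],
    [0,0,0,0,0,0,-0.46],
    [0,0,0,0,0,0,-0.69],
    [0,0,0,0,0,0,-0.92],
    [0,0,0,0,0,0,-1]
  ]
}}

```text
clock: 17.85
position: [0.5602, -0.3649, 0.1124]
tool_rot: [-3.141, -0.0, 1.077]
force: [0.1, 0.0, -0.1]
grip_width: 0.0426
```

Request:
{"name": "arm_command", "arguments": {
  "deltas": [
    [0,0,0,0,0,0,-0.23],
    [0,0,0,0,0,0,-0.46],
    [0,0,0,0,0,0,-0.69],
    [0,0,0,0,0,0,-0.92],
    [0,0,0,0,0,0,-1]
  ]
}}

```text
clock: 18.48
position: [0.5602, -0.3649, 0.1124]
tool_rot: [3.142, -0.0, 1.862]
force: [0.4, -0.9, 0.3]
grip_width: 0.0424
```

Request:
{"name": "arm_command", "arguments": {
  "deltas": [
    [0,0,0,0,0,0,-0.23],
    [0,0,0,0,0,0,-0.46],
    [0,0,0,0,0,0,-0.69],
    [0,0,0,0,0,0,-0.92],
    [0,0,0,0,0,0,-1],
    [0,0,0,0,0,0,-1]
  ]
}}

```text
clock: 19.23
position: [0.5603, -0.3649, 0.1124]
tool_rot: [3.141, -0.0, 2.643]
force: [-0.8, -0.1, 0.6]
grip_width: 0.0426
```

```bash
python3 w.py w10
```

```text
19.225 [ 0.5603 -0.3649  0.1124] [ 3.1413e+00 -2.0000e-04  2.6430e+00] [ 0.87  0.81 -0.61  1.55  0.54  0.95  1.15] 0.0425682139543433 [-0.8 -0.1  0.6]
```

View pics/w10.png

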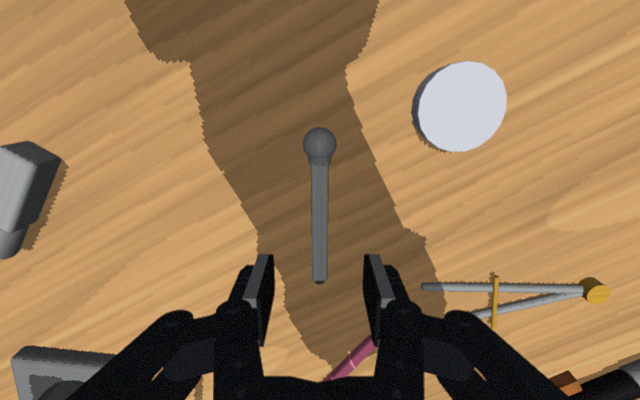

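Run:
```python
from h import *
d=np.load("pics/w10.npy",allow_pickle=True).item();c=d['c']
a=cast(c,[[320,144]],.0115)[0];b=cast(c,[[320,283]],.006)[0];v=a-b
mid=a-v/np.linalg.norm(v)*.048;y=np.arctan2(v[1],v[0])
print("med",a,b,np.linalg.norm(v)+.0115,y,"mid",mid)
route([(mid[0],mid[1],.0215,y),(mid[0],mid[1],.12,y),(.5385,.048,.12,1.445)])
```

```text
med [ 0.52000962 -0.34176257  0.0115    ] [ 0.61941698 -0.39546053  0.006     ] 0.1246173870979075 2.6463193561352156 mid [ 0.56219193 -0.36454865  0.00916614]
wp [ 0.562 -0.365  0.022  2.646]
   [-0.01, 0.008, 0.606] [0.0, -0.0, -0.006] rows>=1.5
wp [ 0.562 -0.365  0.12   2.646]
   [-0.0, 0.0, -0.657] [-0.0, 0.0, 0.0] rows>=1.6
wp [0.538 0.048 0.12  1.445]
   [0.482, 0.782, 0.0] [0.0, -0.0, 0.51] rows>=2.2
   [0.749, 0.532, 0.0] [0.0, -0.0, 0.51] rows>=2.2
   [0.897, 0.198, 0.0] [0.0, -0.0, 0.51] rows>=2.2
```

Request:
{"name": "arm_command", "arguments": {
  "deltas": [
    [0,-0.01,0,0.25,0,0,0],
    [0,-0.01,0,0.5,0,0,0],
    [0,-0.01,0,0.603,0,0,0],
    [0,-0.01,0,0.603,0,0,0],
    [-1,-0.01,0,0.603,0,0,0],
    [-1,-0.01,0,0.603,0,0,0],
    [-1,-0.01,0,0.603,0,0,0],
    [-1,-0.01,0,0.603,0,0,0]
  ]
}}

```text
clock: 20.27
position: [0.5623, -0.3659, 0.0237]
tool_rot: [-3.141, 0.002, 2.643]
force: [-1.1, 0.5, 7.7]
grip_width: 0.0101
```

Request:
{"name": "arm_command", "arguments": {
  "deltas": [
    [-1,0,0,-0.1,0,0,0],
    [-1,0,0,-0.35,0,0,0],
    [-1,0,0,-0.65,0,0,0],
    [-1,0,0,-0.65,0,0,0]
  ]
}}

```text
clock: 20.78
position: [0.5635, -0.3662, 0.1245]
tool_rot: [-3.141, 0.006, 2.643]
force: [1.2, -0.8, -1.5]
grip_width: 0.0104
```

Request:
{"name": "arm_command", "arguments": {
  "deltas": [
    [-1,0.24,0.39,0,0,0,0.23],
    [-1,0.48,0.78,0,0,0,0.46],
    [-1,0.48,0.78,0,0,0,0.51],
    [-1,0.48,0.78,0,0,0,0.51]
  ]
}}

```text
clock: 21.28
position: [0.5547, -0.2273, 0.1202]
tool_rot: [-3.141, 0.0, 2.245]
force: [-0.1, -0.9, -0.7]
grip_width: 0.0102
```

Request:
{"name": "arm_command", "arguments": {
  "deltas": [
    [-1,0.37,0.26,0,0,0,0.23],
    [-1,0.75,0.53,0,0,0,0.46],
    [-1,0.75,0.53,0,0,0,0.51],
    [-1,0.75,0.53,0,0,0,0.51]
  ]
}}

```text
clock: 21.78
position: [0.547, -0.0909, 0.1198]
tool_rot: [3.142, 0.0, 1.844]
force: [-0.3, -0.9, -1.3]
grip_width: 0.0104
```

Request:
{"name": "arm_command", "arguments": {
  "deltas": [
    [-1,0.45,0.1,0,0,0,0.23],
    [-1,0.9,0.2,0,0,0,0.46],
    [-1,0.9,0.2,0,0,0,0.51],
    [-1,0.9,0.2,0,0,0,0.51],
    [-1,0.9,0.2,0,0,0,0.51]
  ]
}}

```text
clock: 22.4
position: [0.5399, 0.0449, 0.1195]
tool_rot: [-3.141, 0.001, 1.44]
force: [-0.2, -2.2, -1.8]
grip_width: 0.0101
```

```bash
python3 w.py w11; python3 -c "
from h import *
route([(.5385,.048,.12,1.445),(.5385,.048,.05,1.445)])"
```

```text
22.4 [0.5399 0.0449 0.1195] [-3.1414e+00  8.0000e-04  1.4403e+00] [ 0.05  0.59 -0.34  1.91  0.29  0.69 -0.59] 0.01010663588491965 [-0.2 -2.2 -1.8]
wp [0.538 0.048 0.12  1.445]
   [0.018, -0.012, -0.003] [-0.0, 0.001, -0.007] rows>=0.1
wp [0.538 0.048 0.05  1.445]
   [-0.0, -0.0, 0.467] [0.0, -0.0, -0.0] rows>=1.1
```

View pics/w11.png

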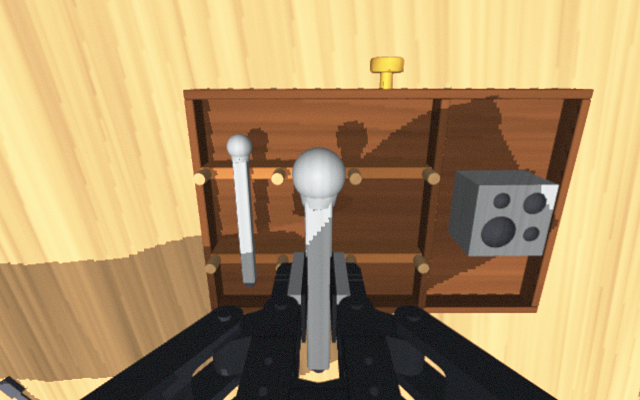

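Small punch across both rails, medium held with its ball forward (319,172) over its space, block in the well. Lower.

Request:
{"name": "arm_command", "arguments": {
  "deltas": [
    [-1,0.018,-0.012,0.1,0,0,0],
    [-1,0.018,-0.012,0.3,0,0,0],
    [-1,0.018,-0.012,0.42,0,0,0],
    [-1,0.018,-0.012,0.457,0,0,0],
    [-1,0.018,-0.012,0.457,0,0,0]
  ]
}}

```text
clock: 23.08
position: [0.538, 0.0504, 0.0511]
tool_rot: [-3.141, 0.0, 1.442]
force: [-0.9, -0.4, -1.3]
grip_width: 0.0101
```

Request:
{"name": "arm_command", "arguments": {
  "deltas": [
    [-1,0,0,0.008,0,0,0],
    [-0.7,0,0,0.008,0,0,0],
    [-0.5,0,0,0.008,0,0,0],
    [-0.4,0,0,0.008,0,0,0],
    [-0.4,0,0,-0.1,0,0,0],
    [-0.4,0,0,-0.35,0,0,0],
    [-0.4,0,0,-0.6,0,0,0],
    [-0.4,0,0,-0.6,0,0,0]
  ]
}}

```text
clock: 24.08
position: [0.5395, 0.0505, 0.1446]
tool_rot: [3.137, -0.001, 1.441]
force: [-0.1, 0.1, -0.5]
grip_width: 0.0258
```

```bash
python3 w.py w12; python3 -c "
from h import *
route([(.4157,.3686,.15,.90)])"
```

```text
24.075 [0.5395 0.0505 0.1446] [ 3.1367e+00 -1.2000e-03  1.4410e+00] [ 0.06  0.55 -0.36  1.9   0.27  0.74 -0.58] 0.0258143531659041 [-0.1  0.1 -0.5]
wp [0.416 0.369 0.15  0.9  ]
   [0.666, -0.363, -0.016] [0.001, -0.001, 0.23] rows>=1.8
   [0.59, -0.476, -0.016] [0.001, -0.001, 0.23] rows>=1.8
   [0.495, -0.574, -0.016] [0.001, -0.001, 0.23] rows>=1.8
```

View pics/w12.png

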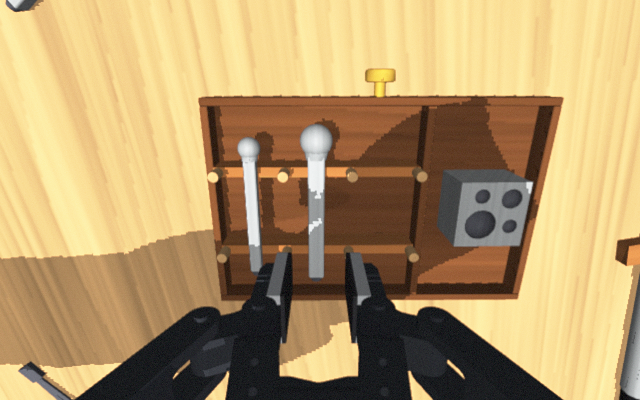

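Medium lies in the middle space, ball (316,140), tail (316,277). Next the large punch.

Request:
{"name": "arm_command", "arguments": {
  "deltas": [
    [0,0.33,-0.18,0,0,0,0.12],
    [0,0.67,-0.36,0,0,0,0.23],
    [0,0.67,-0.36,0,0,0,0.23]
  ]
}}

```text
clock: 24.5
position: [0.4955, 0.1615, 0.141]
tool_rot: [-3.14, -0.001, 1.267]
force: [-1.6, -0.5, 0.0]
grip_width: 0.0427
```

Request:
{"name": "arm_command", "arguments": {
  "deltas": [
    [0,0.3,-0.24,0,0,0,0.12],
    [0,0.59,-0.48,0,0,0,0.23],
    [0,0.59,-0.48,0,0,0,0.23]
  ]
}}

```text
clock: 24.88
position: [0.4539, 0.2669, 0.1409]
tool_rot: [-3.14, -0.0, 1.086]
force: [0.4, -1.1, -0.3]
grip_width: 0.0427
```

Request:
{"name": "arm_command", "arguments": {
  "deltas": [
    [0,0.25,-0.29,0,0,0,0.12],
    [0,0.5,-0.57,0,0,0,0.23],
    [0,0.5,-0.57,0,0,0,0.23],
    [0,0.5,-0.57,0,0,0,0.23]
  ]
}}

```text
clock: 25.38
position: [0.4164, 0.3683, 0.1407]
tool_rot: [3.141, 0.001, 0.9]
force: [0.3, 0.5, 0.3]
grip_width: 0.0428
```

```bash
python3 w.py w13
```

```text
25.375 [0.4164 0.3683 0.1407] [3.141e+00 1.300e-03 8.999e-01] [-0.67  0.56 -0.22  1.87  0.18  0.73 -1.66] 0.04284200592048171 [0.3 0.5 0.3]
```

View pics/w13.png

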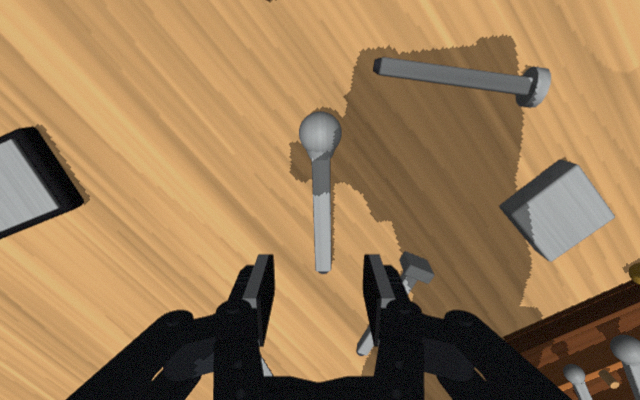

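Run:
```python
from h import *
d=np.load("pics/w13.npy",allow_pickle=True).item();c=d['c']
a=cast(c,[[320.5,132]],.016)[0];b=cast(c,[[323,271]],.007)[0];v=a-b
mid=a-v/np.linalg.norm(v)*.0515;y=np.arctan2(v[1],v[0])
print(a,b,np.linalg.norm(v)+.016,y,"mid",mid)
fs=cast(c,[[403,255],[417,265],[362,352],[357,350]],.006);print(fs)
u=np.array([np.cos(y),np.sin(y)]);w=np.array([u[1],-u[0]])
print("rel along,side",np.c_[(fs-mid)[:,:2]@u,(fs-mid)[:,:2]@w].round(3))
route([(mid[0],mid[1],.0245,y)])
```

```text
[0.44928165 0.40702258 0.016     ] [0.37461484 0.30857478 0.007     ] 0.13988745980119907 0.9219150305304171 mid [0.41824267 0.36609784 0.0122587 ]
[[0.43919338 0.27718674 0.006     ]
 [0.44340101 0.26113048 0.006     ]
 [0.34802877 0.21243624 0.006     ]
 [0.34563394 0.21749194 0.006     ]]
rel along,side [[-0.058  0.07 ]
 [-0.068  0.083]
 [-0.165  0.037]
 [-0.162  0.032]]
wp [0.418 0.366 0.024 0.922]
   [-0.003, 0.015, 0.776] [0.001, 0.001, -0.03] rows>=1.9
```

Request:
{"name": "arm_command", "arguments": {
  "deltas": [
    [0,-0.01,0.015,0.25,0,0,-0.03],
    [0,-0.01,0.015,0.5,0,0,-0.03],
    [0,-0.01,0.015,0.776,0,0,-0.03],
    [0,-0.01,0.015,0.776,0,0,-0.03],
    [-1,-0.01,0.015,0.776,0,0,-0.03],
    [-1,-0.01,0.015,0.776,0,0,-0.03],
    [-1,-0.01,0.015,0.776,0,0,-0.03],
    [-1,-0.01,0.015,0.776,0,0,-0.03]
  ],
  "newtons": 70
}}

```text
clock: 26.42
position: [0.4177, 0.3674, 0.0267]
tool_rot: [3.141, -0.002, 0.922]
force: [-0.8, -1.9, 7.7]
grip_width: 0.0119
```

Request:
{"name": "arm_command", "arguments": {
  "deltas": [
    [-1,0,0,-0.1,0,0,0],
    [-1,0,0,-0.35,0,0,0],
    [-1,0,0,-0.65,0,0,0],
    [-1,0,0,-0.65,0,0,0]
  ]
}}

```text
clock: 26.92
position: [0.4182, 0.3682, 0.1268]
tool_rot: [3.141, -0.006, 0.923]
force: [0.4, 0.0, -3.1]
grip_width: 0.0117
```

```bash
python3 w.py w14; python3 -c "
from h import *
route([(.587,.042,.13,1.445)])"
```

```text
26.925 [0.4182 0.3682 0.1268] [ 3.1405 -0.0064  0.9226] [-0.66  0.58 -0.23  1.88  0.19  0.7  -1.65] 0.011736634134009773 [ 0.4  0.  -3.1]
wp [0.587 0.042 0.13  1.445]
   [-0.349, 0.737, -0.012] [0.001, -0.001, -0.222] rows>=2.0
   [-0.472, 0.665, -0.012] [0.001, -0.001, -0.222] rows>=2.0
   [-0.58, 0.574, -0.012] [0.001, -0.001, -0.222] rows>=2.0
```

View pics/w14.png

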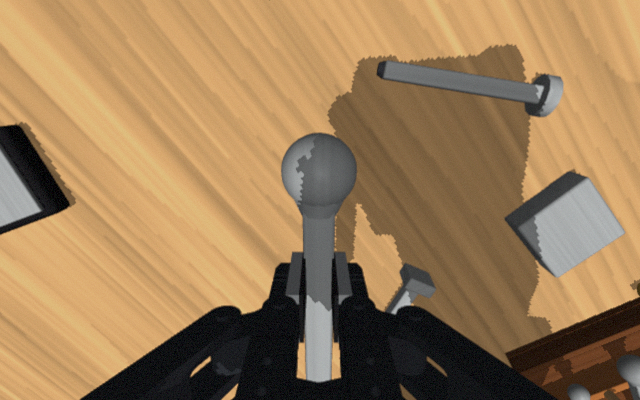

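Large punch held, ball forward at (319,170); the look-alikes are undisturbed. Carry it over.

Request:
{"name": "arm_command", "arguments": {
  "deltas": [
    [-1,-0.17,0.37,0,0,0,-0.11],
    [-1,-0.35,0.74,0,0,0,-0.22],
    [-1,-0.35,0.74,0,0,0,-0.22]
  ]
}}

```text
clock: 27.35
position: [0.4755, 0.2526, 0.1217]
tool_rot: [3.141, 0.003, 1.089]
force: [0.2, 0.9, -2.6]
grip_width: 0.0116
```

Request:
{"name": "arm_command", "arguments": {
  "deltas": [
    [-1,-0.23,0.33,0,0,0,-0.11],
    [-1,-0.47,0.66,0,0,0,-0.22],
    [-1,-0.47,0.66,0,0,0,-0.22]
  ]
}}

```text
clock: 27.72
position: [0.5307, 0.1451, 0.1217]
tool_rot: [-3.142, 0.002, 1.262]
force: [0.0, 1.3, -2.3]
grip_width: 0.0116
```

Request:
{"name": "arm_command", "arguments": {
  "deltas": [
    [-1,-0.29,0.28,0,0,0,-0.11],
    [-1,-0.58,0.57,0,0,0,-0.22],
    [-1,-0.58,0.57,0,0,0,-0.22],
    [-1,-0.58,0.57,0,0,0,-0.22],
    [-1,-0.58,0.57,0,0,0,-0.22]
  ]
}}

```text
clock: 28.35
position: [0.5845, 0.0436, 0.1222]
tool_rot: [-3.141, -0.0, 1.443]
force: [-0.1, 0.2, -2.3]
grip_width: 0.0114
```

```bash
python3 w.py w15; python3 -c "
from h import *
route([(.587,.042,.13,1.445),(.587,.042,.053,1.445)])"
```

```text
28.35 [0.5845 0.0436 0.1222] [-3.1410e+00 -4.0000e-04  1.4431e+00] [ 0.08  0.64 -0.37  1.79  0.31  0.76 -0.58] 0.011417506879887608 [-0.1  0.2 -2.3]
wp [0.587 0.042 0.13  1.445]
   [-0.007, 0.017, -0.052] [-0.0, -0.0, -0.002] rows>=0.1
wp [0.587 0.042 0.053 1.445]
   [-0.0, -0.0, 0.513] [-0.0, -0.0, -0.0] rows>=1.2
```

View pics/w15.png

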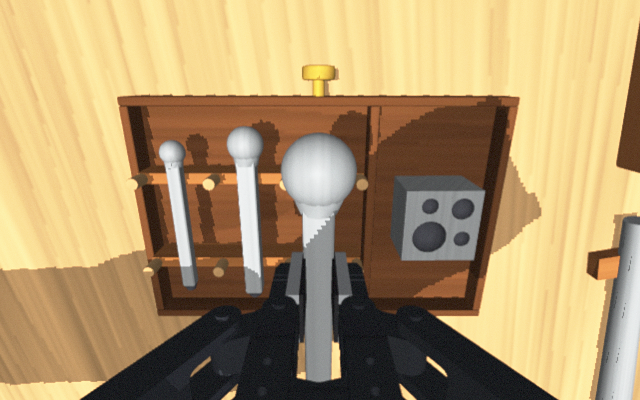

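Request:
{"name": "arm_command", "arguments": {
  "deltas": [
    [-1,-0.007,0.017,0.1,0,0,0],
    [-1,-0.007,0.017,0.3,0,0,0],
    [-1,-0.007,0.017,0.41,0,0,0],
    [-1,-0.007,0.017,0.455,0,0,0],
    [-1,-0.007,0.017,0.455,0,0,0]
  ]
}}

```text
clock: 29.02
position: [0.5874, 0.0406, 0.054]
tool_rot: [-3.141, 0.0, 1.442]
force: [0.1, -0.5, -2.3]
grip_width: 0.0118
```

Request:
{"name": "arm_command", "arguments": {
  "deltas": [
    [-1,0,0,0.012,0,0,0],
    [-0.8,0,0,0.014,0,0,0],
    [-0.6,0,0,0.014,0,0,0],
    [-0.4,0,0,0.014,0,0,0],
    [-0.3,0,0,-0.1,0,0,0],
    [-0.3,0,0,-0.35,0,0,0],
    [-0.3,0,0,-0.6,0,0,0],
    [-0.3,0,0,-0.6,0,0,0]
  ]
}}

```text
clock: 30.02
position: [0.5889, 0.0405, 0.1478]
tool_rot: [3.137, -0.001, 1.441]
force: [-0.2, 0.0, -1.0]
grip_width: 0.03
```

```bash
python3 w.py w16
```

```text
30.025 [0.5889 0.0405 0.1478] [ 3.1366e+00 -1.1000e-03  1.4410e+00] [ 0.1   0.61 -0.38  1.77  0.3   0.81 -0.56] 0.030024162700738988 [-0.2  0.  -1. ]
```

View pics/w16.png

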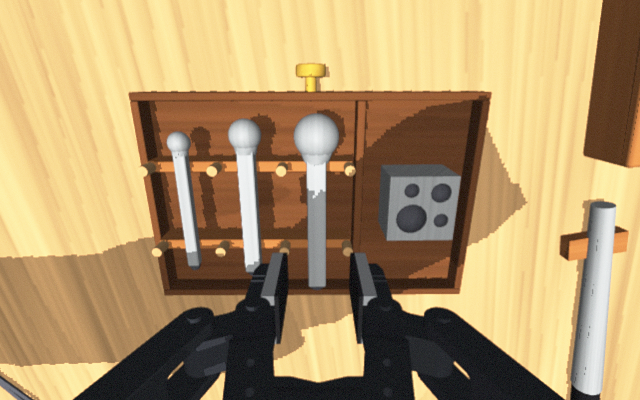

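All three punches sit in order in their spaces, balls at (178,143), (244,135), (317,138). Clear the arm and check from above.

Request:
{"name": "arm_command", "arguments": {
  "deltas": [
    [-0.3,0,0,-0.4,0,0,0],
    [-0.3,0,0,-0.8,0,0,0],
    [-0.3,-0.5,0,-0.8,0,0,0],
    [-0.3,-1,0,-0.8,0,0,0],
    [-0.3,-1,0,-0.8,0,0,0]
  ]
}}

```text
clock: 30.7
position: [0.5669, -0.1124, 0.2636]
tool_rot: [-3.14, 0.001, 1.437]
force: [-0.2, 0.1, -0.1]
grip_width: 0.0299
```

Request:
{"name": "arm_command", "arguments": {
  "deltas": [
    [-0.3,-0.4,0,0,0,0,0],
    [-0.3,-0.8,0,0,0,0,0],
    [-0.3,-1,0,0,0,0,0],
    [-0.3,-1,0,0,0,0,0]
  ]
}}

```text
clock: 31.2
position: [0.5475, -0.2596, 0.2632]
tool_rot: [-3.14, 0.0, 1.437]
force: [0.1, 0.9, -0.3]
grip_width: 0.0296
```

Request:
{"name": "arm_command", "arguments": {
  "deltas": [
    [-0.3,-0.4,0,0,0,0,0],
    [-0.3,-0.8,0,0,0,0,0],
    [-0.3,-1,0,0,0,0,0],
    [-0.3,-1,0,0,0,0,0],
    [-0.3,-1,0,0,0,0,0]
  ]
}}

```text
clock: 31.82
position: [0.53, -0.404, 0.2637]
tool_rot: [-3.141, -0.001, 1.443]
force: [-1.0, 0.5, 0.6]
grip_width: 0.03
```

```bash
python3 - <<'E'
from workcell import cams
import cv2
a=cams.grab_frame("top");b=cams.grab_frame("scene")
cv2.imwrite("pics/top1.png",a);cv2.imwrite("pics/scene1.png",b)
cv2.imwrite("pics/f1.png",cv2.resize(a[110:260,155:345],None,fx=4,fy=4,interpolation=cv2.INTER_CUBIC))
cv2.imwrite("pics/f2.png",cv2.resize(b[140:280,290:480],None,fx=4,fy=4,interpolation=cv2.INTER_CUBIC))
E
sed 's/top0/top1/; s/("large".*("bench"/("bench"/' m.py > m2.py; python3 m2.py; python3 m.py|grep -E "bench|f[rs]"
```

```text
bench 383 mean [0.559  0.2364] rect [559.1 236.9] [62.1 62.6] 5.7 yaw 1.237 ext 0.0775 headend [0.5714 0.2722] tail [0.546  0.1989] 0.05 0.053
fr 180 mean [0.5559 0.3747] rect [552.2 379.9] [ 28.4 115.5] 44.7 yaw -0.771 ext 0.1156 headend [0.5929 0.3387] tail [0.51   0.4193] 0.028 0.012
fs 178 mean [0.4043 0.2459] rect [398.  244.4] [118.   26.3] 27.1 yaw 0.501 ext 0.1181 headend [0.4505 0.2713] tail [0.347  0.2145] 0.026 0.011
bench 381 mean [0.5593 0.2366] rect [559.1 236.9] [62.1 62.6] 5.6 yaw -1.897 ext 0.0773 headend [0.5469 0.1999] tail [0.5716 0.2731] 0.054 0.05
fr 181 mean [0.5561 0.3745] rect [552.2 379.9] [ 28.4 115.5] 44.7 yaw -0.773 ext 0.1156 headend [0.5929 0.3387] tail [0.5101 0.4195] 0.028 0.012
fs 176 mean [0.4042 0.246 ] rect [398.  244.4] [118.   26.3] 27.1 yaw 0.502 ext 0.1181 headend [0.4505 0.2714] tail [0.347  0.2146] 0.026 0.011
```

View pics/f1.png

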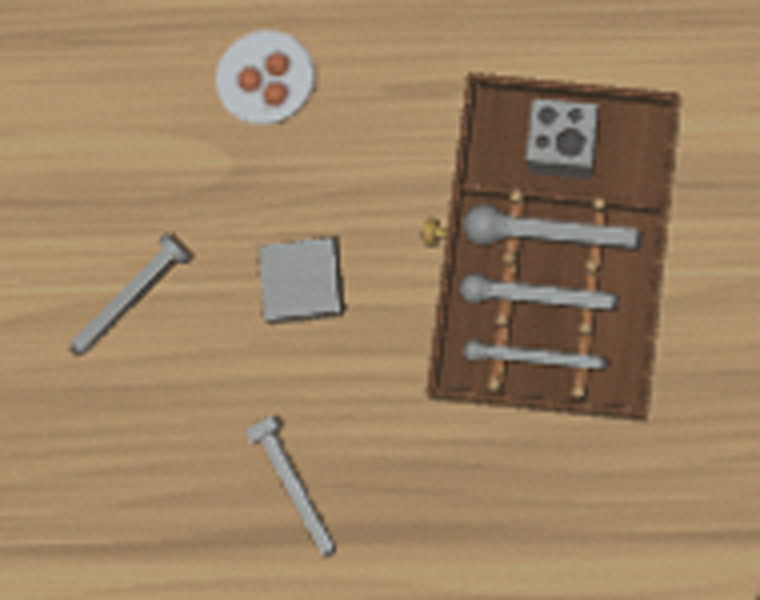

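View pics/f2.png

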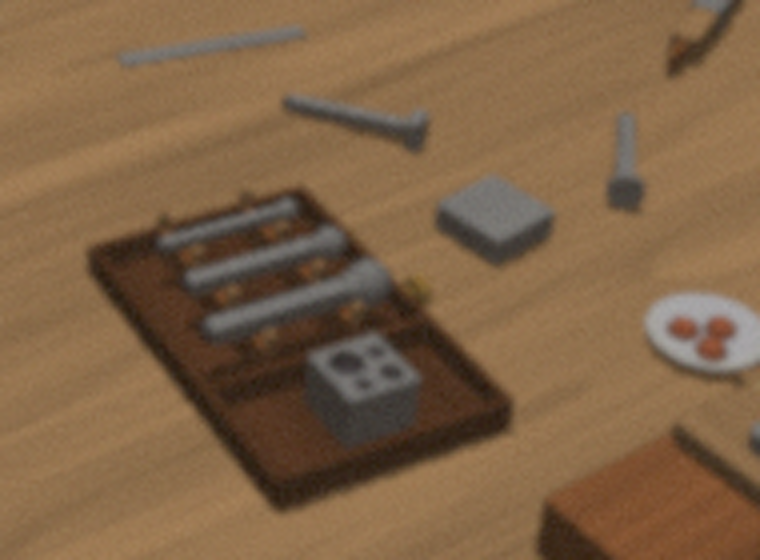

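Run:
```python
from h import *
from workcell import cams
c=cams.get_calibration("top")
ya=1.445;T=[.583,.0375];R=np.array([[np.cos(ya),-np.sin(ya)],[np.sin(ya),np.cos(ya)]])
g=lambda uv,z:((cast(c,[np.array(uv)/4-.4+[155,110]],z)[0,:2]-T)@R*1000).round(1)
for n,b,t,z,L in(("L",(486,225),(638,237),.037,36),("M",(475,288),(613,301),.036,36),("S",(473,351),(604,362),.0345,36)):
    B,E=g(b,z),g(t,z);print(n,"ball",B,"tail",E,"origin x",B[0]-L,"y",(B+(E-B)*36/np.linalg.norm(E-B))[1])
print("block",g((564,132),.044))
```

```text
L ball [53.4 -5.3] tail [-64.4  -7.4] origin x 17.4 y -5.941663753694288
M ball [56.  44.8] tail [-50.4  44.4] origin x 20.0 y 44.66466261049884
S ball [51.9 93.5] tail [-48.5  91.9] origin x 15.899999999999999 y 92.92636765713902
block [  1.1 -83.5]
```

All within tolerance. Hand in.

```bash
python3 -c "
from workcell import job;print(job.job_done())"
```

```text
the job is handed in; nothing more can be done
None
```

The dapping set is back in its tray, and the job was handed in at about 32 s of the 112 s allowed. The hand-in gives no verdict.

- **Punches:** All three lie across both rails in order, balls on the pull side. The medium punch had to be set down on the bench and turned before it could be placed. Measured from the top camera in the tray frame, the origins are:

| Punch | x (mm) | y (mm) | Target y (mm) |
|---|---|---|---|
| Large | 17 | −6 | −3.5 |
| Medium | 20 | 45 | 45.5 |
| Small | 16 | 93 | 94.5 |

- **Block:** It stands in the well with its hollows up, at about x = 1, y = −83.5 mm (well centre −82).
- **Look-alikes:** The flat-faced punches and the bench block measure less than 1 mm from where they started. I left the pink look-alikes alone.
- **Checks:** None failed. The measurements disagreed by a few millimetres at most: the large punch's length read 140 mm in the wrist camera against the 135 mm given, and the block's position differed by 4 mm between the two cameras. I judged level and seating only by eye in the pictures. At the end the gripper was well clear, about 0.26 m up.

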